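# Square a batten to the fence and butt it on the red stop

## Task

Set the pale pine batten up for drilling by pushing it with the fingertips: first push it across the bench until its long side lies flush against the aluminium fence, still well short of the red stop, then push it lengthwise along the fence until its end butts against the red stop. It must finish flat on the bench, flush to the fence and touching the red stop. Push gently, do not take it between the fingers or lift it, and leave everything else on the bench where it is.

Things in the scene. Friction and masses are not known exactly. Their poses are not given: they have to be found in the camera images.
- batten: pale pine batten lying flat and loose on the bench, 45 mm wide (its x), 160 mm long (its y), 28 mm high; about 0.1 to 0.2 kg; origin at the centre of its underside, z up. At the start its long side is turned up to 0.4 rad from the fence's line and it lies clear of fence and stops, on the robot's side of the fence
- fence: straight aluminium fence bar screwed to the bench, 470 mm long (its y), 30 mm thick (its x), 30 mm high; origin at the foot of its face, at mid length; the face is the plane x = 0 of its frame and looks to its -x, towards the robot; the bar stands from x = 0 to +30 mm. Batten fully against it: batten origin at x = -22.5 mm
- red_stop: red block fixed to the bench, at one end of the fence's face (the left or the right end, it differs from start to start): 50 mm out from the face (its x), 30 mm along the fence (its y), 29 mm high; axes parallel to the fence's; origin at the centre of its underside, 215 mm along the fence from the middle, 25 mm in front of the face. Batten end against it: batten origin 95 mm from the stop's origin along the fence
- blue_stop: the same block in blue, at the other end of the fence (400 mm clear between the two stops); not wanted here
- tape_measure: yellow tape measure case, 45 x 50 x 34 mm, lying in front of the fence near one of the stops; loose, to be left alone; origin under its middle
- offcut: brown wood offcut, 35 x 50 x 25 mm, lying in front of the fence near the other stop; loose, to be left alone; origin under its middle
- walnut_strip: brown strip 30 x 240 x 18 mm lying behind the fence; loose, to be left alone; origin under its middle
- glue: white round glue bottle with orange cap, 60 mm in diameter, 150 mm tall, standing to the left (+y); loose, to be left alone; origin under its middle
- pencil_mug: blue mug 76 mm in diameter, 85 mm tall, with pencils up to about 180 mm, standing at the far left; loose, to be left alone; origin under its middle
- screwdriver: screwdriver lying to the right (-y), 0.2 m long along its x; loose, to be left alone; origin under its middle
- hammer: hammer lying to the left (+y), 0.26 m long along its x; loose, to be left alone; origin under its middle
There are look-alikes about, which are no part of the job. What is shaped like the batten but blue or purple is not meant.

How it is judged (in metres and radians):
On the way, in this order (a step that is already met when the one before it is completed fails the run):
1. the batten is pushed flush against the fence, its end still more than 15 mm from the red stop (x of batten in the frame of fence between -0.0265 and 0 m and angle between the y axis of batten and the y axis of fence, either way round below 0.035 rad and height (world z) of batten below 0.004 m and angle between batten's own z axis and vertical below 0.05 rad and not (y of batten in the frame of red_stop between -0.11 and 0.11 m)), for 0.2 s.
2. the batten's end is against the red stop and its side against the fence (x of batten in the frame of fence between -0.0265 and 0 m and angle between the y axis of batten and the y axis of fence, either way round below 0.035 rad and y of batten in the frame of red_stop between -0.099 and 0.099 m and height (world z) of batten below 0.004 m and angle between batten's own z axis and vertical below 0.05 rad), for 0.2 s.
At the end, for the whole second after the job is handed in: the batten lies still and flat on the bench, its side within 4 mm of the fence and within 2 degrees of its line, its end within 4 mm of the red stop (all of step 2 and linear speed of batten below 0.01 m/s); the robot touches nothing.
It fails at once if the batten is lifted off the bench or tipped up (height (world z) of batten above 0.01 m or angle between batten's own z axis and vertical above 0.15 rad).
It fails at once if the batten is shoved hard (more than 45 N from the fingers) (contact force between the fingers and batten above 45 N).
It fails at once if the batten is taken between the fingers (the grasp point is inside it) (x of the grasp point in the frame of batten between -0.02 and 0.02 m and y of the grasp point in the frame of batten between -0.075 and 0.075 m and z of the grasp point in the frame of batten below 0.028 m).
It fails at once if another thing on the bench is moved by more than 15 mm (distance of any of tape_measure, offcut, walnut_strip, glue, pencil_mug, screwdriver, hammer from where it was at the start of the episode above 0.015 m).
It fails at once if the bottle or the mug is tipped (angle between any of glue, pencil_mug's own z axis and vertical above 0.3 rad).
It also fails if it takes over 51 s, if anything falls off the work surface, if the arm or the gripper's body presses on something with over 40 N, if the wrist force passes 120 N, or if a joint passes its speed limit or range.

## Robot

A 6-joint arm with a two-finger parallel gripper is mounted at the origin on the work surface. World frame = base frame: x ahead of the robot, y to its left, z up, the work surface at z = 0. Lengths are in m, angles in degrees, forces in N, time in s.
With the tool pointing down it reaches from about 0.35 to 0.95 m from the base axis. Payload 17.4 kg.
Tool frame: the origin (TCP) lies midway between the tips of the shut fingers; the grasp point (between the pads) lies 19 mm behind it; z points along the fingers, y is the direction in which the jaws open and shut (so a half turn about z gives the same grasp; the last joint's range is limited). The gripper opens to 93 mm and grips with 3 to 60 N. Pads are 15 mm wide; open, the fingers measure 128 mm over their backs; the gripper's body (75 mm by 188 mm) begins 65 mm behind the grasp point.
Start: joints at [-70.061, 6.646, 82.598, -0, 90.757, -2.166], TCP at [0.254, -0.625, 0.219] pointing down, gripper open.
Joint ranges: [-162.19, 162.19], [-47.58, 125.68], [4.15, 143.07], [-65.23, 245.23], [0.69, 171.88], [-170.13, 170.13]. Speed limits (degrees/s): [108.29, 108.29, 127.2, 180, 180, 180].

## Interface

Orientations are given as a 3x3 rotation matrix whose columns are the frame's x, y, z axes.
In Python, from cell import read_state, read_camera, get_calibration, finish_job gives the robot as it stands.
- The arm moves only by the shell command python3 -m jog 'ROWS'. ROWS is JSON, a list of rows, each a list of 3 entries, a list of its own where there are three numbers: the shift along the tool's x, y, z in cm, then the turn, a rotation vector about the tool's x, y, z in degrees, then the finger opening in cm, from 0 to 9.3. In form: [[[x, y, z], [ax, ay, az], grip], ...]. A call has 1 to 10 rows; each row is the pose to reach, as a shift and turn from the pose measured when the call began, along the tool's axes at that moment; what a row does not reach only later rows make up. A row lasts 1/8 s, in which the tool goes at most 62.5 mm and 10.7 degrees, less where a joint would pass 70% of its speed; a pose out of reach is approached as far as the arm can. A call with a gripper value outside its range is refused whole. The fingers move at their own pace and stop on an object; the grip force is fixed at half the most. Time passes only in rows, so rows that repeat a pose let the fingers close. It gives the time, the measured TCP pose, the force and the opening at its end, in the units of the state.
- read_state(): the state, without advancing time (a new reading comes with each control period).
- read_camera(name): name is "scene" or "top" or "wrist"; returns (picture, depth): 480x640x3 uint8, red, green, blue; 480x640 float32, m along the optical axis (not along the pixel's ray), 0 where there is no reading.
- get_calibration(name): a dict with "fovy" (degrees; the focal length in pixels is half the picture's height over the tangent of half this angle, whatever the lens; pixels are square), "cx", "cy" (the principal point, pixels), "R" (3x3) and "t" (3): a world point X has camera coordinates R X + t; the wrist camera has in their place "mount" (4x4, takes a point from camera to tool coordinates, whose origin is the TCP and whose axes are the flange's). Camera axes: x right, y down, z forward; pixel columns grow to the right and rows downward; lengths in m; the calibration is good to about 2 mm. A picture is of the moment at which its call begins: read the wrist's pose just before it. get_calibration takes no time and is no camera call.
- finish_job(): hands the job in, once; it reports no verdict.
The state is a dict: "clock": time; "joints": joint angles; "qd": joint speeds; "joint_efforts": joint torques, N m; "position": TCP position; "eef_rot": TCP orientation; "ft_force": force on the tool from outside, world axes, zero at the start; "torque": the same for the moment, N m; "finger_gap": opening from 0.0 (shut) to 1.0 (fully open).
Only numpy, scipy, OpenCV 4.12 (cv2) and the standard library are available. Lean on these libraries where they do the work, as an engineer would, in place of code of your own. Each camera call takes 0.05 s, during which the arm holds its last target.

## Working session

There is one attempt and no reset: what is moved stays moved. The work goes in short steps, Python scripts to look and compute and a shell command to move; the robot and the scene stay as the last step left them, time stands still between calls to the robot, and variables do not carry over. Pictures are saved under pics/ and viewed, and the job is handed in when it is done.

```bash
mkdir -p pics; ls
python3 - <<'E'
from cell import *
import cv2,numpy as np
s=read_state();print(s['clock'],s['position'],np.round(s['eef_rot'],3),s['finger_gap'])
for n in ['top','scene']:
    im,d=read_camera(n);cv2.imwrite(f'pics/{n}0.png',im[:,:,::-1]);np.savez(f'{n}0.npz',im=im,d=d)
    c=get_calibration(n);print(n,c)
E
```

```text
pics
0.0 [ 0.25393181 -0.62517413  0.21787127] [[ 0.926  0.376 -0.   ]
 [ 0.376 -0.926  0.001]
 [ 0.    -0.001 -1.   ]] 1.002096223664388
top {'fovy': 53.15553651446124, 'cx': 322.2499940933624, 'cy': 236.28162067219785, 'R': array([[ 0.0253194 , -0.99967431, -0.00319431],
       [-0.99300981, -0.02478186, -0.11540098],
       [ 0.11528423,  0.00609387, -0.99331385]]), 't': array([0.05662689, 0.52515002, 1.05078625])}
scene {'fovy': 57.14285256530073, 'cx': 314.37093915727166, 'cy': 238.76606035662664, 'R': array([[-0.84503845,  0.53459337, -0.01095167],
       [ 0.33857181,  0.5191075 , -0.78479076],
       [-0.41385884, -0.66688629, -0.61966405]]), 't': array([ 0.39599423, -0.18464008,  1.58940784])}
```

View pics/top0.png

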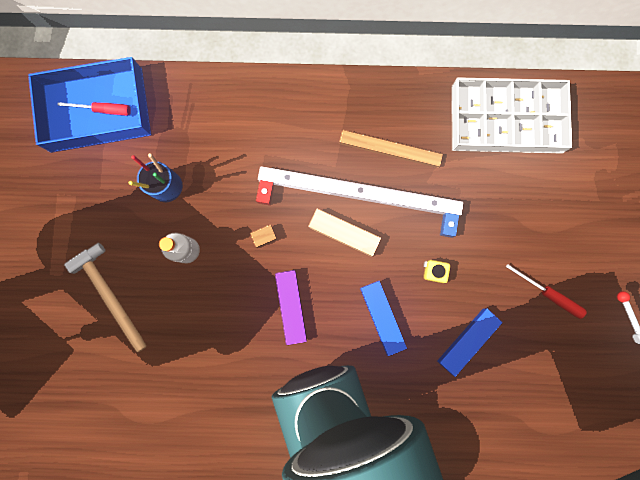

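View pics/scene0.png

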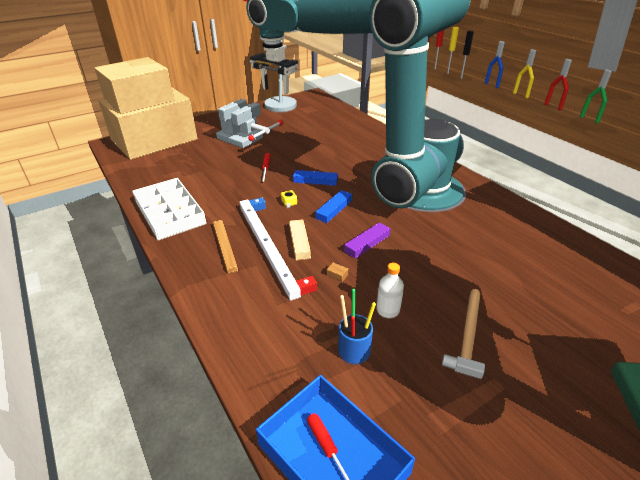

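In the top view, the pale batten is at (345,232), the red stop at (265,191), the blue stop at (451,224), the offcut at (263,236) and the tape at (436,271). The look-alikes are purple (291,307) and blue (384,318) and (470,342). The walnut strip is behind the fence at (390,147). Only (345,232) is pale pine and on the robot's side of the fence. I'll measure it now and check a crop.

```bash
cat > h.py <<'E'
import numpy as np,cv2
from cell import *
def ray(n,uv,z):
    c=get_calibration(n);f=240/np.tan(np.radians(c['fovy']/2));R=np.array(c['R']);t=np.array(c['t'])
    uv=np.atleast_2d(uv).astype(float)
    d=np.c_[(uv[:,0]-c['cx'])/f,(uv[:,1]-c['cy'])/f,np.ones(len(uv))]@R
    o=-R.T@t
    s=(z-o[2])/d[:,2]
    return o+s[:,None]*d
def pts(n,d):
    c=get_calibration(n);f=240/np.tan(np.radians(c['fovy']/2));R=np.array(c['R']);t=np.array(c['t'])
    v,u=np.mgrid[0:480,0:640]
    P=np.stack([(u-c['cx'])/f*d,(v-c['cy'])/f*d,d],-1)-t
    return P@R
def blob(m,near):
    n,l,s,c=cv2.connectedComponentsWithStats(m.astype(np.uint8))
    i=1+np.argmin(np.hypot(*(c[1:]-near).T)+1000*(s[1:,4]<30)); return l==i
def rect(n,m,z):
    cs,_=cv2.findContours(m.astype(np.uint8),0,1)
    c=max(cs,key=len)[:,0,:]
    P=ray(n,c,z)[:,:2]
    (cx,cy),(w,h),a=cv2.minAreaRect((P*1000).astype(np.float32))
    b=cv2.boxPoints(((cx,cy),(w,h),a))
    e=b[1]-b[0] if np.linalg.norm(b[1]-b[0])>np.linalg.norm(b[2]-b[1]) else b[2]-b[1]
    th=np.degrees(np.arctan2(e[1],e[0]))%180
    return np.array([cx,cy]),sorted([w,h]),th,b
E
python3 - <<'E'
from h import *
z=np.load('top0.npz');im,d=z['im'],z['d']
W=pts('top',d);hsv=cv2.cvtColor(im,cv2.COLOR_RGB2HSV)
H,S,V=[hsv[...,i].astype(int) for i in range(3)]
for p in [(345,232),(265,191),(451,224),(263,236),(436,271),(360,190),(384,318),(320,194),(410,201)]:
    print(p,hsv[p[1],p[0]],np.round(W[p[1],p[0]],4))
zz=W[...,2]
high=zz>0.015
ms={'batten':(high&(V>150)&(H>12)&(H<32)&(S>35),(345,232),.028),
'fence':(high&(S<35)&(V>120),(360,190),.030),
'red':(((H<6)|(H>174))&(S>180)&(V>120)&high,(265,191),.029),
'blue':((H>100)&(H<125)&(S>150)&high,(451,224),.029),
'off':(high&(H<20)&(S>100)&(V>90),(263,236),.025),
'tape':(high&(H>20)&(H<35)&(S>150),(436,271),.034)}
o=im.copy()
for k,(m,near,h) in ms.items():
    b=blob(m,near); q=rect('top',b,h); print(k,b.sum(),np.round(q[0],1),np.round(q[1],1),round(q[2],2),'z',np.median(zz[b]).round(4)); print(np.round(q[3],1).tolist())
    cs,_=cv2.findContours(b.astype(np.uint8),0,1);cv2.drawContours(o,cs,-1,(0,255,0),1)
cv2.imwrite('pics/crop0.png',cv2.resize(o[130:300,230:480,::-1],None,fx=3,fy=3,interpolation=0))
E
```

```text
(345, 232) [ 29  21 255] [0.535  0.0186 0.027 ]
(265, 191) [  0   0 255] [0.6245 0.2031 0.0292]
(451, 224) [ 30   1 255] [ 0.5589 -0.2206  0.0291]
(263, 236) [ 15 132 235] [0.5215 0.2041 0.0253]
(436, 271) [ 0 44 82] [ 0.4518 -0.1859  0.0317]
(360, 190) [159  20 176] [ 0.632  -0.0136  0.0298]
(384, 318) [108 159 253] [ 0.345  -0.0717  0.0261]
(320, 194) [  8 113 179] [0.6261 0.0778 0.0024]
(410, 201) [  0   0 255] [ 0.6091 -0.1274  0.0308]
batten 58 [521.3  45.8] [  3.1 114.2] 65.98 z 0.0246
[[496.6000061035156, -5.699999809265137], [499.5, -7.0], [546.0, 97.30000305175781], [543.0999755859375, 98.5999984741211]]
fence 2880 [629.1 -13.5] [ 34.5 468.6] 81.08 z 0.0296
[[575.7999877929688, -242.3000030517578], [609.7999877929688, -247.60000610351562], [682.5, 215.3000030517578], [648.4000244140625, 220.6999969482422]]
red 45 [822.1 574.8] [ 7.1 81. ] 82.77 z 0.0274
[[813.5, 535.0999755859375], [820.5, 534.2000122070312], [830.7000122070312, 614.5999755859375], [823.7000122070312, 615.5]]
blue 1270 [337.5 -73.1] [ 45.5 141.6] 23.15 z 0.0278
[[263.3999938964844, -80.0], [281.29998779296875, -121.9000015258789], [411.6000061035156, -66.19999694824219], [393.70001220703125, -24.399999618530273]]
off 327 [522.6 203.9] [34.6 49.9] 114.27 z 0.0246
[[496.6000061035156, 219.60000610351562], [517.0999755859375, 174.10000610351562], [548.5999755859375, 188.3000030517578], [528.0999755859375, 233.8000030517578]]
tape 53 [631.6 489.3] [ 7.2 41.6] 77.29 z 0.1244
[[623.4000244140625, 469.79998779296875], [630.5, 468.20001220703125], [639.7000122070312, 508.79998779296875], [632.5999755859375, 510.3999938964844]]
```

View pics/crop0.png

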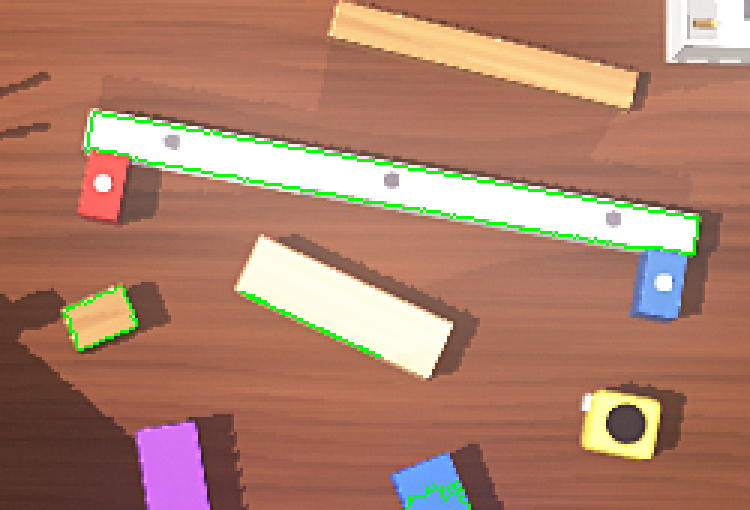

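The crop shows the pale batten clearly and confirms the choice. The batten, stop and tape colour masks failed, so I'm switching to height components and adjusting the colours.

```bash
cat > meas.py <<'E'
from h import *
import sys
def measure(im,d,show=None,bat=(345,232)):
    W=pts('top',d);hsv=cv2.cvtColor(im,cv2.COLOR_RGB2HSV)
    H,S,V=[hsv[...,i].astype(int) for i in range(3)];zz=W[...,2]
    hi=(zz>.017)&(zz<.06)
    pale=hi&(V>200)&(S>8)&(S<110)&(H>10)&(H<40)
    ms={'batten':(pale,bat,.028),'fence':(hi&(S<35)&(V>120),(360,190),.030),
    'red':(hi&((H<8)|(H>172))&(S>120),(265,191),.029),'blue':(hi&(H>95)&(H<125)&(S>100),(451,220),.029),
    'tape':(hi&(H>20)&(H<35)&(S>100),(436,271),.034),'off':(hi&(H<20)&(S>100)&(V>90),(263,236),.025)}
    o=im.copy();r={}
    for k,(m,near,h) in ms.items():
        b=blob(m,near)
        q=rect('top',b,h);r[k]=q
        print(k,b.sum(),np.round(q[0],1),np.round(q[1],1),round(q[2],2),'z',np.median(zz[b]).round(4),np.round(q[3]).astype(int).tolist())
        cs,_=cv2.findContours(b.astype(np.uint8),0,1);cv2.drawContours(o,cs,-1,(0,200,0),1)
    if show: cv2.imwrite(show,cv2.resize(o[130:300,230:480,::-1],None,fx=3,fy=3,interpolation=0))
    return r
E
python3 - <<'E'
from meas import *
z=np.load('top0.npz');measure(z['im'],z['d'],'pics/crop1.png')
E
```

```text
batten 1343 [534.4  20.3] [ 46.1 158.9] 66.52 z 0.0277 [[482, -43], [524, -62], [587, 84], [545, 102]]
fence 2842 [629.  -13.5] [ 33.5 468.6] 81.26 z 0.0296 [[577, -243], [610, -248], [681, 216], [648, 221]]
red 255 [622.9 204.8] [29.6 51. ] 171.19 z 0.0288 [[595, 194], [646, 186], [650, 215], [600, 223]]
blue 273 [ 558.1 -218.1] [32.1 51.2] 170.29 z 0.0285 [[530, -230], [581, -238], [586, -207], [536, -198]]
tape 111 [ 451.5 -187.9] [45.1 51. ] 80.11 z 0.0304 [[425, -209], [469, -217], [478, -167], [434, -159]]
off 327 [522.6 203.9] [34.6 49.9] 114.27 z 0.0246 [[497, 220], [517, 174], [549, 188], [528, 234]]
```

View pics/crop1.png

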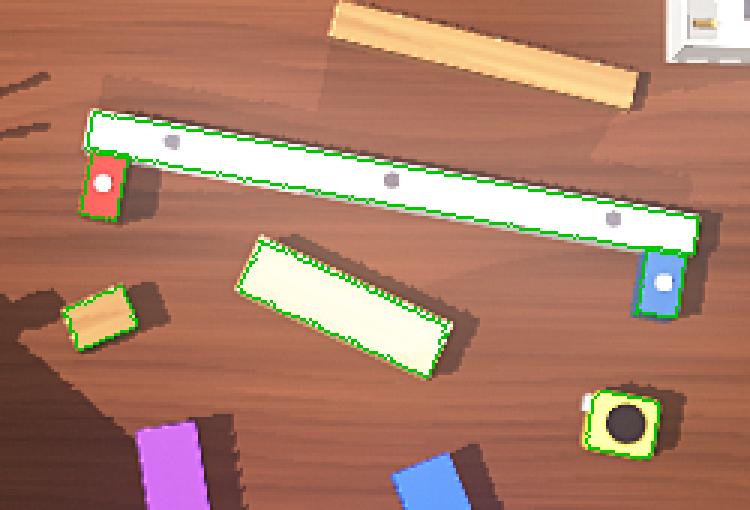

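Sizes match the description: batten 46×159 mm, stops 30×51 mm, offcut 35×50 mm. The fence line is at 81.25° and the batten is turned about 14.7° from it. I'll write a helper for fence-frame positions, then transit.

```bash
cat > f.py <<'E'
from h import *
th=np.radians(81.25);u=np.array([np.cos(th),np.sin(th)]);n=np.array([np.sin(th),-np.cos(th)])
O=np.array([614.7,-10.8])
def ff(p): p=np.asarray(p)-O; return np.array([p@n,p@u])
def st():
    s=read_state();R=np.array(s['eef_rot']);p=np.array(s['position'])*1000
    F=np.array(s['ft_force'])
    print('t',s['clock'],'fence xy',np.round(ff(p[:2]),1),'z',round(p[2],1),'F n,u,z',np.round([F[:2]@n,F[:2]@u,F[2]],1),'gap',round(s['finger_gap'],3))
    return p,R
def plan(x,sy,z):
    p,R=st()
    w=np.r_[O+x*n+sy*u,z]-p
    # desired R: x=n,y=-u,z down
    D=np.c_[np.r_[n,0],np.r_[-u,0],[0,0,-1]]
    from scipy.spatial.transform import Rotation as Ro
    print('shift cm',np.round(R.T@w/10,2),'rotvec',np.round(Ro.from_matrix(R.T@D).as_rotvec(degrees=True),2))
E
python3 -c "
from f import *
plan(-150,18.5,100)"
```

```text
t 0.1 fence xy [-263.1 -662.1] z 218.0 F n,u,z [-0.2  0.4 -0.1] gap 0.999
shift cm [ 44.62 -52.62  11.85] rotvec [-6.000e-02  1.000e-02  3.086e+01]
```

```bash
python3 -m jog '[[[4,-5,0],[0,0,3],6],[[8,-10,0],[0,0,6],6],[[12.5,-15,0],[0,0,10],6],[[17,-20,0],[0,0,14],6],[[21,-25,1],[0,0,18],6],[[25.5,-30,3],[0,0,22],6],[[30,-35,5],[0,0,26],6],[[34,-40,7],[0,0,30.8],6],[[38,-45,9],[0,0,30.8],6],[[42,-49.5,10.5],[0,0,30.8],6]]'; python3 -c "
from f import *
plan(-150,18.5,11)"
```

```text
clock: 1.35
position: [0.4449, -0.0419, 0.123]
eef_rot: [[0.988, -0.151, -0.0], [-0.151, -0.988, 0.001], [-0.0, -0.001, -1.0]]
ft_force: [1.1, -1.0, -0.3]
finger_gap: 0.642
t 1.35 fence xy [-163.1  -56.6] z 123.0 F n,u,z [ 1.2 -0.8 -0.3] gap 0.642
shift cm [ 1.32 -7.5  11.21] rotvec [-0.05  0.01  0.05]
```

```bash
python3 -m jog '[[[0.6,-4,0],[0,0,0],6],[[1.3,-7.5,2],[0,0,0],6],[[1.3,-7.5,5],[0,0,0],6],[[1.3,-7.5,8],[0,0,0],6],[[1.3,-7.5,10],[0,0,0],6],[[1.3,-7.5,11],[0,0,0],6],[[1.3,-7.5,11.2],[0,0,0],6],[[1.3,-7.5,11.2],[0,0,0],6]]'
python3 - <<'E'
from f import *
im,d=read_camera('top');cv2.imwrite('pics/top1.png',im[100:340,180:520,::-1])
im,d=read_camera('scene');cv2.imwrite('pics/sc1.png',cv2.resize(im[140:320,200:440,::-1],None,fx=3,fy=3))
plan(-150,18.5,11)
E
```

```text
clock: 2.35
position: [0.4694, 0.0304, 0.0118]
eef_rot: [[0.988, -0.151, 0.001], [-0.151, -0.988, 0.001], [0.001, -0.001, -1.0]]
ft_force: [-0.5, -0.2, 0.7]
finger_gap: 0.643
t 2.45 fence xy [-149.8   18.6] z 11.9 F n,u,z [-0.5  0.6  1. ] gap 0.647
shift cm [-0.02  0.01  0.09] rotvec [-0.06 -0.06  0.05]
```

View pics/sc1.png

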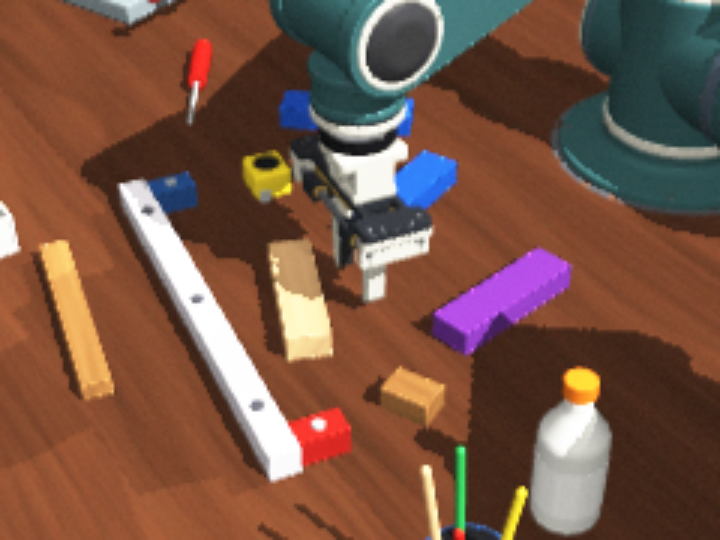

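View pics/top1.png

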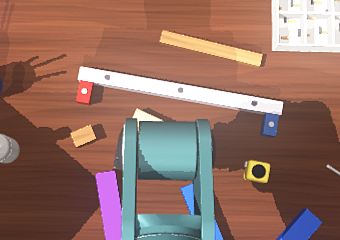

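The scene view shows both fingertips on the bench on the robot side of the batten, clear of the purple block and the offcut. Next I'll push slowly towards the fence.

```bash
python3 -m jog '[[[0.4,0,0],[0,0,0],6],[[0.8,0,0],[0,0,0],6],[[1.2,0,0],[0,0,0],6],[[1.6,0,0],[0,0,0],6],[[2.0,0,0],[0,0,0],6],[[2.4,0,0],[0,0,0],6],[[2.8,0,0],[0,0,0],6],[[3.2,0,0],[0,0,0],6],[[3.6,0,0],[0,0,0],6],[[4.0,0,0],[0,0,0],6]]' | grep -E 'clock|force'; python3 -m jog '[[[0.4,0,0],[0,0,0],6],[[0.8,0,0],[0,0,0],6],[[1.2,0,0],[0,0,0],6],[[1.6,0,0],[0,0,0],6],[[2.0,0,0],[0,0,0],6],[[2.4,0,0],[0,0,0],6],[[2.8,0,0],[0,0,0],6],[[3.2,0,0],[0,0,0],6]]' | grep -E 'clock|force'
python3 - <<'E'
from f import *
im,d=read_camera('scene');cv2.imwrite('pics/sc2.png',cv2.resize(im[140:320,200:440,::-1],None,fx=3,fy=3))
plan(-60,18.5,11)
E
```

```text
clock: 3.7
ft_force: [-0.3, -0.3, -0.5]
clock: 4.7
ft_force: [-1.2, -0.4, -0.7]
t 4.75 fence xy [-76.9  18.6] z 12.0 F n,u,z [-0.5  0.2 -0.7] gap 0.644
shift cm [1.69 0.01 0.1 ] rotvec [-0.06 -0.07  0.04]
```

View pics/sc2.png

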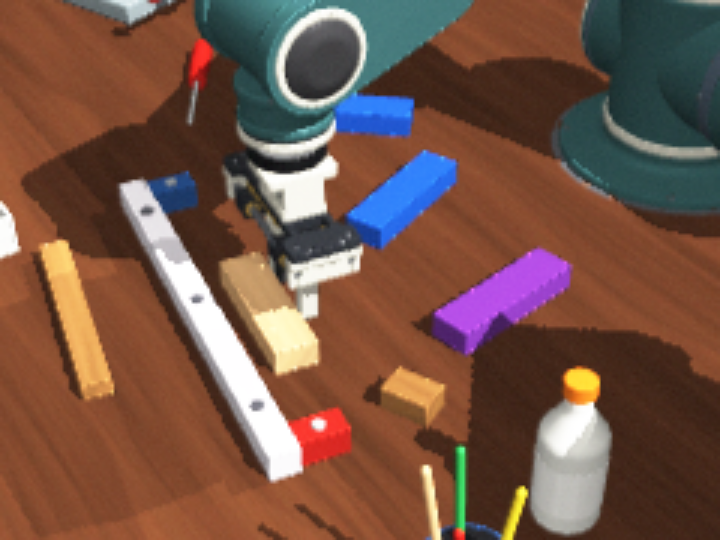

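The batten has swung almost parallel to the fence, with the gap closing, and its far end (318,350) is well short of the red stop. I'll finish in smaller steps while watching the force.

```bash
python3 -m jog '[[[0.3,0,0],[0,0,0],6],[[0.6,0,0],[0,0,0],6],[[0.9,0,0],[0,0,0],6],[[1.2,0,0],[0,0,0],6],[[1.5,0,0],[0,0,0],6],[[1.7,0,0],[0,0,0],6],[[1.9,0,0],[0,0,0],6],[[2.0,0,0],[0,0,0],6]]' | grep -E 'clock|force'
python3 - <<'E'
from f import *
im,d=read_camera('scene');cv2.imwrite('pics/sc3.png',cv2.resize(im[190:310,240:380,::-1],None,fx=5,fy=5))
plan(-52.5,18.5,11)
E
```

```text
clock: 5.75
ft_force: [-1.7, 0.1, -0.4]
t 5.8 fence xy [-56.7  18.7] z 12.0 F n,u,z [-0.9  0.1 -0.7] gap 0.646
shift cm [0.42 0.02 0.11] rotvec [-0.06 -0.08  0.04]
```

View pics/sc3.png

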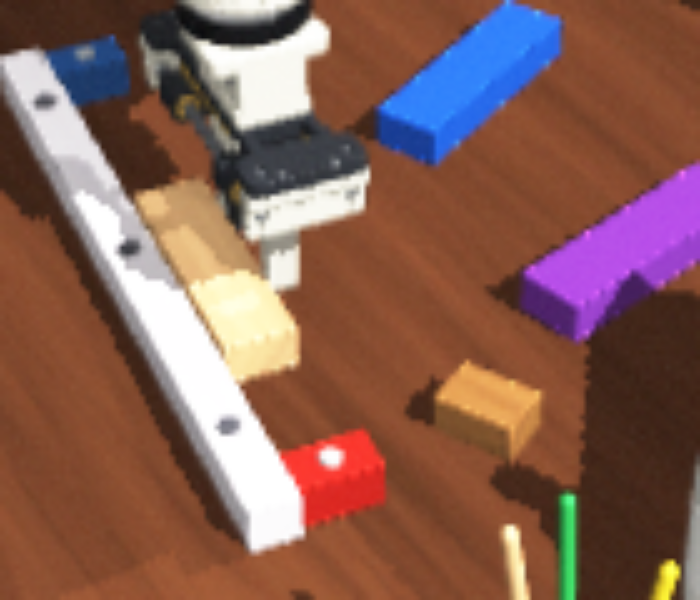

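There is a thin gap left and the force is still low (friction only). I'll creep in with 1 mm steps until the force rises.

```bash
for i in 1 2 3; do python3 -m jog '[[[0.1,0,0],[0,0,0],6],[[0.1,0,0],[0,0,0],6]]' | grep -E 'clock|force|posi'; done
```

```text
clock: 6.05
position: [0.5626, 0.0161, 0.0121]
ft_force: [1.0, -0.2, -0.1]
clock: 6.3
position: [0.5637, 0.0159, 0.0121]
ft_force: [0.5, 0.0, -0.7]
clock: 6.55
position: [0.5648, 0.0158, 0.0121]
ft_force: [1.0, -0.7, 0.4]
```

```bash
for i in 1 2 3; do python3 -m jog '[[[0.1,0,0],[0,0,0],6],[[0.1,0,0],[0,0,0],6]]' | grep -E 'clock|force|posi';  done;python3 - <<'E'
from f import *
im,d=read_camera('scene');cv2.imwrite('pics/sc4.png',cv2.resize(im[190:310,240:380,::-1],None,fx=5,fy=5))
plan(-52.5,18.5,11)
E
```

```text
clock: 6.8
position: [0.5659, 0.0156, 0.0121]
ft_force: [0.0, 0.1, 0.4]
clock: 7.05
position: [0.5664, 0.0156, 0.0122]
ft_force: [-5.9, 1.1, 3.8]
clock: 7.3
position: [0.5664, 0.0156, 0.0122]
ft_force: [-11.6, 1.1, 8.0]
t 7.35 fence xy [-51.8  18.7] z 12.1 F n,u,z [-11.4   0.4   8.9] gap 0.65
shift cm [-0.07  0.02  0.11] rotvec [-0.06  0.12  0.03]
```

View pics/sc4.png

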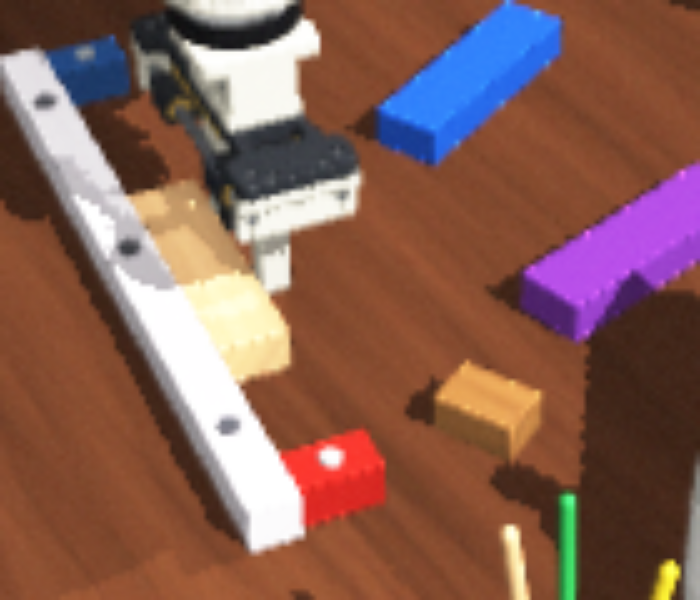

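The force rose to 11 N with no further motion, so the batten is against the fence, and the tool at -51.8 mm agrees with the expected -52.5 mm. I'll back off, rise, shut the fingers and move over the batten's blue-stop end.

```bash
python3 -m jog '[[[-0.5,0,0],[0,0,0],6],[[-3,0,0],[0,0,0],6],[[-4,0,-4],[0,0,0],4],[[-4,0,-9],[0,0,0],0],[[-3,5,-12],[0,0,0],0],[[-1,9,-12],[0,0,0],0],[[1,12,-12],[0,0,0],0],[[2.9,14,-12],[0,0,0],0],[[2.9,14,-12],[0,0,0],0]]'
python3 - <<'E'
from meas import *
from f import *
im,d=read_camera('top');cv2.imwrite('pics/top5.png',im[100:340,180:520,::-1])
np.savez('top5.npz',im=im,d=d)
im,d=read_camera('scene');cv2.imwrite('pics/sc5.png',cv2.resize(im[190:310,240:380,::-1],None,fx=5,fy=5));np.savez('sc5.npz',im=im,d=d)
plan(-22.5,-110,11)
E
```

```text
clock: 8.48
position: [0.5744, -0.1286, 0.1316]
eef_rot: [[0.988, -0.153, -0.002], [-0.153, -0.988, 0.001], [-0.002, -0.001, -1.0]]
ft_force: [-0.5, -0.1, 0.2]
finger_gap: 0.008
t 8.575 fence xy [ -22.8 -121.2] z 131.7 F n,u,z [ 0.2 -0.1 -0.7] gap 0.004
shift cm [ 0.05 -1.11 12.08] rotvec [-0.07  0.14  0.01]
```

View pics/sc5.png

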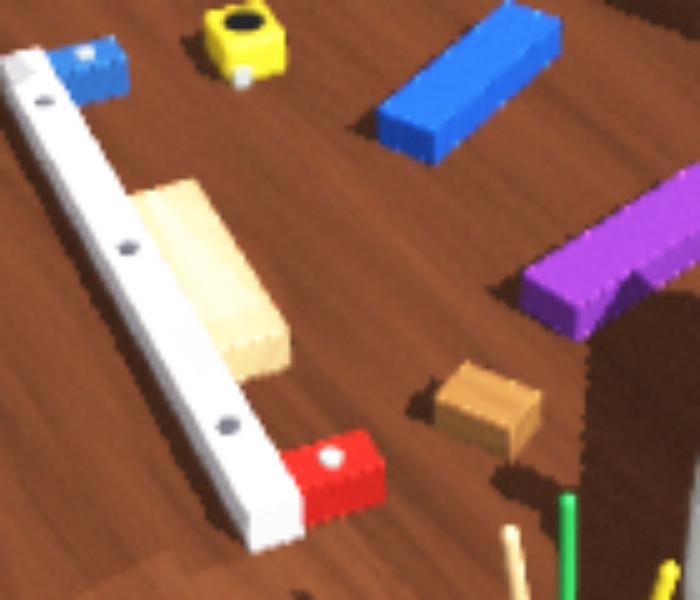

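View pics/top5.png

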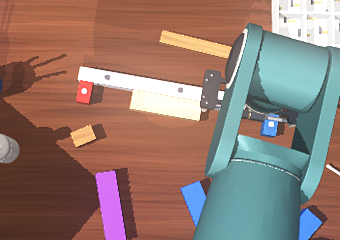

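The scene and top views show the batten flush along the fence, with a clear gap to the red stop. Now I'll measure where its ends are.

Run:
```python
from f import *
for n,near in [('top',(345,206)),('scene',(282,243))]:
    z=np.load({'top':'top5.npz','scene':'sc5.npz'}[n]);im,d=z['im'],z['d']
    W=pts(n,d);hsv=cv2.cvtColor(im,cv2.COLOR_RGB2HSV);H,S,V=[hsv[...,i].astype(int) for i in range(3)]
    zz=W[...,2]
    m=(zz>(.017 if n=='top' else .0245))&(zz<.05)&(V>150)&(S>8)&(S<140)&(H>8)&(H<40)
    b=blob(m,near);q=rect(n,b,.028)
    print(n,b.sum(),np.round(q[1],1),'ang-fence',round(q[2]-81.25,2),'c',np.round(ff(q[0]),1),[np.round(ff(c)).tolist() for c in q[3]])
```

```text
top 1138 [ 47.6 159.6] ang-fence 0.12 c [-21.9  25.7] [[-46.0, -54.0], [2.0, -54.0], [2.0, 106.0], [-46.0, 105.0]]
scene 467 [ 44.7 162.2] ang-fence 0.06 c [-18.6  32.3] [[-41.0, -49.0], [4.0, -49.0], [4.0, 113.0], [-41.0, 113.0]]
```

The top view puts the batten centre at s≈26 mm, angle 0.1°, with its near end at s≈-54. It needs about 94 mm of travel. I'll lower the shut fingers behind that end.

```bash
python3 -m jog '[[[0,-0.5,3],[0,0,0],0],[[0,-1,6],[0,0,0],0],[[0,-1.5,9],[0,0,0],0],[[0,-1.5,11],[0,0,0],0],[[0,-1.5,12],[0,0,0],0],[[0,-1.5,12],[0,0,0],0]]'|grep -E 'clock|force|posi';python3 -m jog '[[[0,-0.4,0],[0,0,0],0],[[0,-0.8,0],[0,0,0],0],[[0,-1.2,0],[0,0,0],0],[[0,-1.6,0],[0,0,0],0],[[0,-2,0],[0,0,0],0],[[0,-2.4,0],[0,0,0],0],[[0,-2.8,0],[0,0,0],0],[[0,-3.2,0],[0,0,0],0],[[0,-3.6,0],[0,0,0],0],[[0,-4,0],[0,0,0],0]]'|grep -E 'clock|force|posi'
python3 - <<'E'
from f import *
im,d=read_camera('scene');cv2.imwrite('pics/sc6.png',cv2.resize(im[190:310,240:380,::-1],None,fx=5,fy=5))
plan(-22.5,22.5,11)
E
```

```text
clock: 9.32
position: [0.5757, -0.1121, 0.0117]
ft_force: [1.0, 0.3, 0.4]
clock: 10.58
position: [0.5818, -0.0723, 0.0118]
ft_force: [1.1, -1.0, -0.1]
t 10.625 fence xy [-23.2 -65.5] z 11.8 F n,u,z [-0.5  0.2 -0. ] gap 0.004
shift cm [ 0.07 -8.8   0.09] rotvec [-0.07  0.16  0.02]
```

View pics/sc6.png

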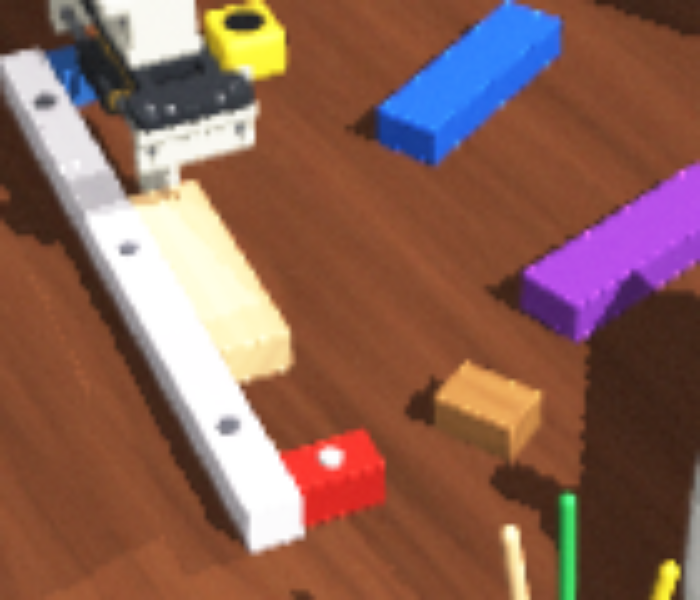

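The fingers are just reaching the batten end at (160,190), and the batten has not moved. I'll continue lengthwise.

```bash
python3 -m jog '[[[0,-0.4,0],[0,0,0],0],[[0,-0.8,0],[0,0,0],0],[[0,-1.2,0],[0,0,0],0],[[0,-1.6,0],[0,0,0],0],[[0,-2,0],[0,0,0],0],[[0,-2.4,0],[0,0,0],0],[[0,-2.8,0],[0,0,0],0],[[0,-3.2,0],[0,0,0],0],[[0,-3.6,0],[0,0,0],0],[[0,-4,0],[0,0,0],0]]'|grep -E 'clock|force|posi'
python3 - <<'E'
from f import *
im,d=read_camera('scene');cv2.imwrite('pics/sc7.png',cv2.resize(im[190:310,240:380,::-1],None,fx=5,fy=5))
plan(-22.5,22.5,11)
E
```

```text
clock: 11.88
position: [0.588, -0.0322, 0.0118]
ft_force: [-0.3, 0.2, -0.1]
t 11.925 fence xy [-23.2 -24.8] z 11.8 F n,u,z [-0.2  0.6  0.1] gap 0.007
shift cm [ 0.07 -4.73  0.09] rotvec [-0.08  0.16  0.03]
```

View pics/sc7.png

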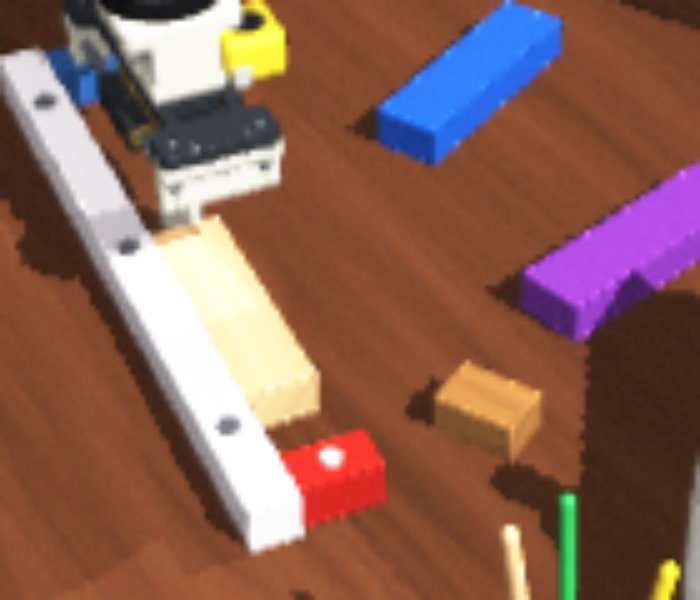

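The batten is sliding flush along the fence, with its end at (290,410) and the red stop ahead. I'll do one more stretch, then creep.

```bash
python3 -m jog '[[[0,-0.4,0],[0,0,0],0],[[0,-0.8,0],[0,0,0],0],[[0,-1.2,0],[0,0,0],0],[[0,-1.6,0],[0,0,0],0],[[0,-2,0],[0,0,0],0],[[0,-2.4,0],[0,0,0],0],[[0,-2.8,0],[0,0,0],0],[[0,-3.2,0],[0,0,0],0],[[0,-3.5,0],[0,0,0],0],[[0,-3.8,0],[0,0,0],0]]'|grep -E 'clock|force|posi'
python3 - <<'E'
from f import *
im,d=read_camera('scene');cv2.imwrite('pics/sc8.png',cv2.resize(im[190:310,240:380,::-1],None,fx=5,fy=5))
plan(-22.5,22.5,11)
E
```

```text
clock: 13.18
position: [0.5938, 0.0059, 0.0119]
ft_force: [0.3, -0.5, 0.6]
t 13.225 fence xy [-23.2  13.6] z 11.9 F n,u,z [ 0.5 -0.6 -0.7] gap 0.008
shift cm [ 0.07 -0.89  0.09] rotvec [-0.08  0.16  0.03]
```

View pics/sc8.png

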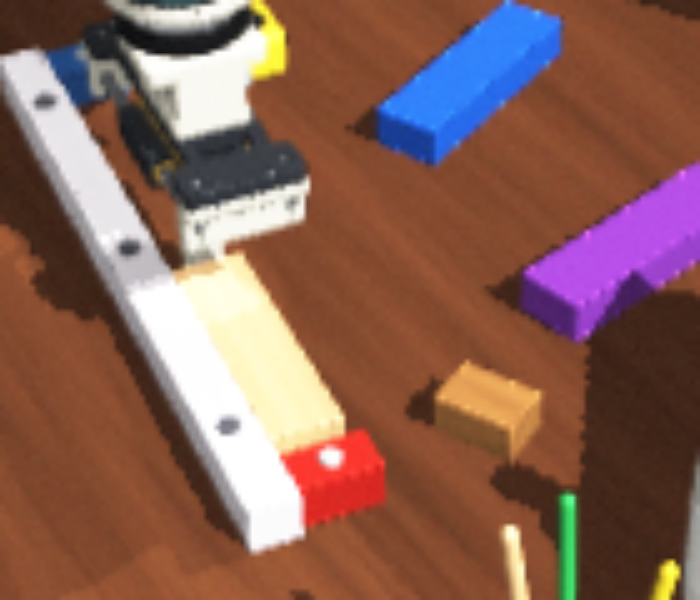

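The red stop hides the batten's end now, and the force is still low. I'll creep in 2 mm at a time and then 1 mm.

```bash
for i in 1 2 3; do python3 -m jog '[[[0,-0.1,0],[0,0,0],0],[[0,-0.2,0],[0,0,0],0],[[0,-0.2,0],[0,0,0],0]]' | grep -E 'clock|force|posi'; done
```

```text
clock: 13.6
position: [0.5942, 0.0082, 0.012]
ft_force: [-0.5, -0.5, 0.3]
clock: 13.98
position: [0.5945, 0.0102, 0.0119]
ft_force: [-0.3, -0.6, -0.0]
clock: 14.35
position: [0.5948, 0.0123, 0.012]
ft_force: [0.0, -0.5, 0.1]
```

```bash
for i in 1 2 3 4; do python3 -m jog '[[[0,-0.1,0],[0,0,0],0],[[0,-0.1,0],[0,0,0],0]]' | grep -E 'clock|force|posi'; done
```

```text
clock: 14.6
position: [0.595, 0.0134, 0.012]
ft_force: [-0.3, -0.8, -0.1]
clock: 14.85
position: [0.5951, 0.0145, 0.012]
ft_force: [0.6, -0.1, 0.0]
clock: 15.1
position: [0.5953, 0.0156, 0.0119]
ft_force: [-0.7, 0.0, -0.4]
clock: 15.35
position: [0.5955, 0.0166, 0.012]
ft_force: [-0.7, -0.2, -0.2]
```

```bash
for i in 1 2 3; do python3 -m jog '[[[0,-0.1,0],[0,0,0],0],[[0,-0.1,0],[0,0,0],0]]' | grep -E 'force|posi'; done;python3 - <<'E'
from f import *
im,d=read_camera('scene');cv2.imwrite('pics/sc9.png',cv2.resize(im[190:310,240:380,::-1],None,fx=5,fy=5))
plan(-22.5,30,11)
E
```

```text
position: [0.5956, 0.0177, 0.012]
ft_force: [-0.2, 0.0, -0.3]
position: [0.5958, 0.0188, 0.0119]
ft_force: [-0.6, 0.5, -0.3]
position: [0.5959, 0.0191, 0.012]
ft_force: [-1.0, -7.1, -0.1]
t 16.15 fence xy [-23.1  26.7] z 12.0 F n,u,z [-0.1 -6.5 -0.1] gap 0.008
shift cm [ 0.06 -0.33  0.1 ] rotvec [-0.04  0.15  0.05]
```

View pics/sc9.png

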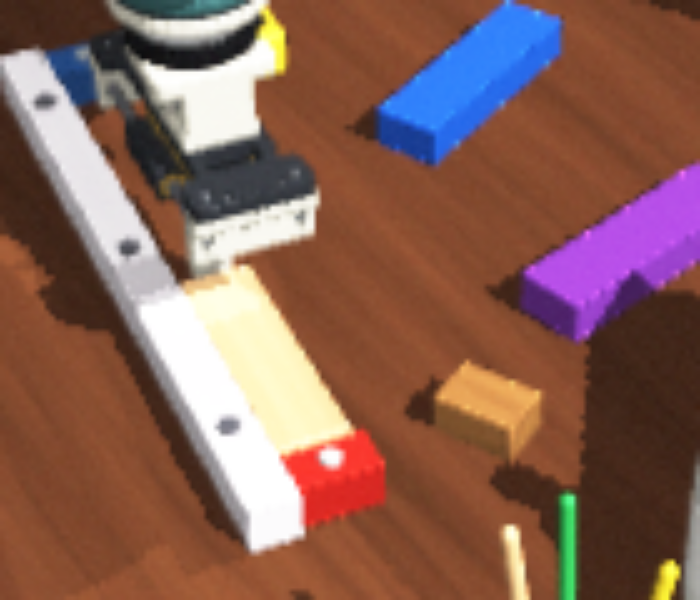

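The force stepped to 7 N with the motion stopped, so the end is against the red stop. I'll back off, rise, swing clear to the right and check from above.

```bash
python3 -m jog '[[[0,0.3,0],[0,0,0],0],[[0,2,0],[0,0,0],0],[[0,4,-2],[0,0,0],0],[[0,4,-7],[0,0,0],0],[[-2,8,-12],[0,0,0],0],[[-6,13,-14],[0,0,0],0],[[-9,18,-14],[0,0,0],0],[[-12,23,-14],[0,0,0],0],[[-15,28,-14],[0,0,0],0],[[-15,30,-14],[0,0,0],0]]'|grep -E 'clock|force|posi'
python3 - <<'E'
from meas import *
from f import ff
im,d=read_camera('top');r=measure(im,d,'pics/crop9.png',bat=(300,198))
np.savez('top9.npz',im=im,d=d)
q=r['batten'];print('batten in fence',ff(q[0]),q[2]-81.25,[np.round(ff(c),1).tolist() for c in q[3]])
im,d=read_camera('scene');cv2.imwrite('pics/sc10.png',cv2.resize(im[190:310,240:380,::-1],None,fx=5,fy=5))
E
```

```text
clock: 17.4
position: [0.4001, -0.2577, 0.1541]
ft_force: [0.7, -0.1, -0.3]
batten 1362 [612.2 111.3] [ 46.  160.5] 81.21 z 0.0277 [[577, 36], [623, 28], [647, 187], [602, 194]]
fence 4049 [608.8 -10.4] [ 74.3 468.6] 81.26 z 0.0291 [[537, -236], [610, -248], [681, 216], [608, 227]]
red 245 [623.  204.3] [30.5 51.2] 171.19 z 0.0285 [[595, 193], [646, 185], [651, 215], [600, 223]]
blue 274 [ 558.1 -218.1] [32.1 51.2] 170.29 z 0.0286 [[530, -230], [581, -238], [586, -207], [536, -198]]
tape 111 [ 451.5 -187.9] [45.1 51. ] 80.11 z 0.03 [[425, -209], [469, -217], [478, -167], [434, -159]]
off 330 [522.5 203.8] [34.9 49.9] 113.96 z 0.0246 [[496, 220], [517, 174], [549, 188], [528, 234]]
batten in fence [-21.05771363 120.30157512] -0.038658142 [[-44.1, 40.1], [1.9, 40.0], [2.0, 200.5], [-44.0, 200.6]]
```

View pics/crop9.png

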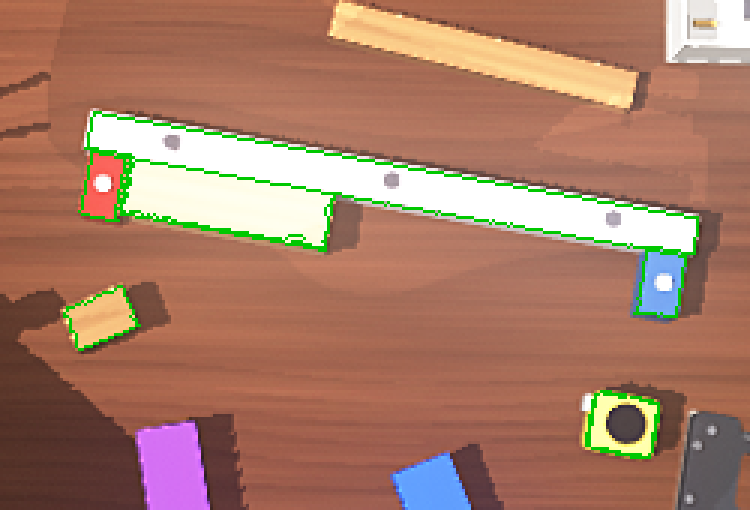

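View pics/sc10.png

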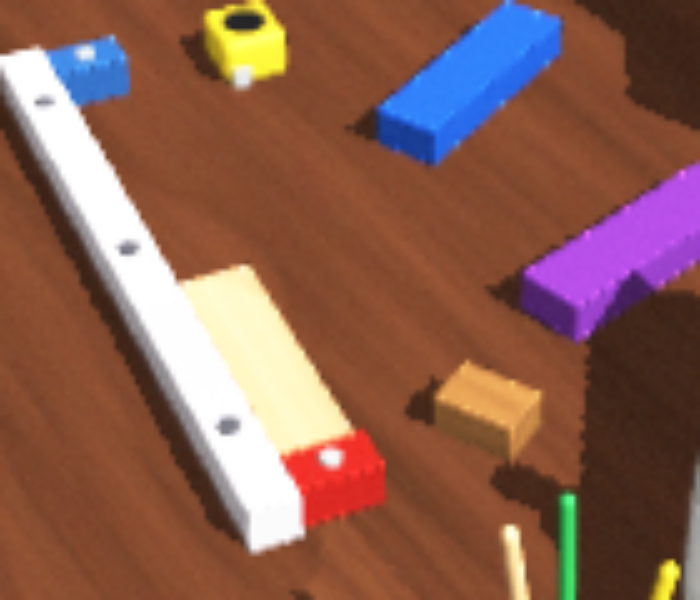

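Both views show the batten with no visible gap to the fence or the red stop. It measures x≈-21 mm, s=120.3 mm and 0.04° off the fence line. The tape and offcut are unmoved and the arm is clear, so I'm handing in.

```bash
python3 -c "
from cell import *
print(finish_job())"
```

```text
the job is handed in; nothing more can be done
None
```

I pushed the batten square against the fence with the two open fingertips, then slid it along the fence with the fingers shut until it butted against the red stop. I handed the job in at about 17.5 s; no verdict is reported.

**Step 1, against the fence:** when I stopped pushing, the contact force was about 11 N. The batten was 0.1° off the fence line, and its end was still about 94 mm from the red stop.

**Step 2, against the red stop:** the force rose to about 7 N and the motion stopped.

**Last check, top view:**
- The batten centre is at x ≈ -21 mm and 120.3 mm along the fence, against ideals of -22.5 and 120. It is 0.04° off the fence line, and its top is at 27.7 mm, so it lies flat.
- The x reading is about 1.5 mm past the fence face, which is within the 2 mm calibration error.
- The tape measure and offcut measured unmoved. The walnut strip looked unmoved. I didn't measure the glue, mug, screwdriver or hammer, but the arm stayed away from them.
- The gripper was clear of everything.

**Checks that failed or disagreed:**
- My first colour masks for the batten, stops and tape failed, and I replaced them before moving.
- After step 1 the scene camera put the batten about 3 mm across and 6 mm along from the top camera's reading. I went with the top view, and both contacts came within about 1 mm of where it put them.
- In the final image the fence mask merged with the batten. I used the fence position from the start instead.

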